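# Set the gas flow knob and hang the tag

### The arm

A 7-joint arm with a two-finger parallel gripper is mounted at the origin on the work surface. World frame = base frame: x ahead of the robot, y to its left, z up, the work surface at z = 0. Lengths are in m, angles in rad, forces in N, time in s.
With the tool pointing down it reaches from about 0.35 to 0.9 m from the base axis. Payload 8.1 kg.
Tool frame: the origin (TCP) lies between the finger pads, 19 mm behind the fingertips; this is the grasp point; z points along the fingers, y is the line along which they close (so a half turn about z gives the same grasp; the last joint's range is limited). The gripper opens to 92 mm and grips with 3 to 60 N. Pads are 19 mm wide; open, the fingers measure 130 mm over their backs; the gripper's body (75 mm by 190 mm) begins 47 mm behind the grasp point.
Start: joints at [-1.322, 0.434, 0.025, 1.573, -0.012, 1.134, -0.075], TCP at [0.215, 0.587, 0.246] pointing down, gripper open.
Joint ranges: [-2.62, 2.62], [-0.44, 2.09], [-1.27, 1.32], [0.08, 2.57], [-1.32, 4.46], [0.12, 2], [-2.74, 2.74]. Speed limits (rad/s): [2.22, 2.22, 3.01, 3.01, 3.14, 3.14, 3.14].

### API

Orientations are given as a rotation vector (axis times angle).
In Python, from cell import observe, cams, job gives the robot as it stands. The module is installed in compiled form; this text tells all that it offers.
- The arm moves only by the tool step_arm, never from a script. Its argument "steps" is a list of rows, each a list of 6 numbers: the shift along the world's x, y, z in mm, then the turn, a rotation vector about the world's x, y, z in rad. In form: [[dx, dy, dz, rx, ry, rz], ...]. A call has 1 to 20 rows; each row shifts and turns the commanded pose from where the row before left it; what a row does not reach is not made up. A row lasts 1/12 s, in which the tool goes at most 41.7 mm and 7.16 degrees, less where a joint would pass 70% of its speed; a pose out of reach is approached as far as the arm can. A call with a gripper value outside its range is refused whole. "gripper" is the opening, from 0 (shut) to 1 (fully open), set as the call begins (left out, the last holds). The fingers move at their own pace and stop on an object; "force" is the grip in N (left out, the last holds). Time passes only in rows, so rows that do not move let the fingers close. It gives the time, the measured TCP pose, the force, the opening and the grip force at its end, in the units of the state.
- observe(): the state, without advancing time (a new reading comes with each control period).
- cams.get_image(name): name is "scene" or "top" or "wrist"; returns the picture (420x560x3 uint8, red, green, blue); there is no depth.
- cams.get_calibration(name): a dict with "fov_y" (degrees; the focal length in pixels is half the picture's height over the tangent of half this angle, whatever the lens; pixels are square), "cx", "cy" (the principal point, pixels), "world_to_cam" (4x4, takes a point from world to camera coordinates). Camera axes: x right, y up, looking along -z (the intrinsics and any distortion apply to the point x, -y, -z); pixel columns grow to the right and rows downward; lengths in m; the calibration is good to about 2 mm. A picture is of the moment at which its call begins: read the wrist's pose just before it. get_calibration takes no time and is no camera call; for the wrist camera it gives the pose at the moment of the call.
- job.sign_off(): hands the job in; it is judged then, once.
The state is a dict: "clock": time; "joints": joint angles; "dq": joint speeds; "joint_efforts": joint torques, N m; "position": TCP position; "ee_rot": TCP orientation; "force": force on the tool from outside, world axes, zero at the start; "ft_torque": the same for the moment, N m; "width": opening from 0.0 (shut) to 1.0 (fully open); "gripper_force": force on a finger pad.
Only numpy, scipy, OpenCV 4.12 (cv2) and the standard library are available. Lean on these libraries where they do the work, as an engineer would, in place of code of your own. Each camera call takes 0.05 s, during which the arm holds its last target. There are 200 camera calls.

### The job

Turn the bar knob on the sloping panel of the gas flow controller until its pointed end, with the small fin, lines up with the raised black tab on the steel ring around it, leaving that ring as it is set. Then hang the white tag by its hole on the peg of the stand to show that the flow has been set, and leave the bottle, the beaker and the spanner where they are.

Things in the scene. Friction and masses are not known exactly. Their poses are not given: they have to be found in the camera images.
- controller: Fixed light grey wedge, 180 deep (x), 170 wide (y), origin under its centre. Its face rises from 30 high at the front (-x) to 181 at the back; the face's normal leans 40 degrees from vertical to -x. The knob's axis meets the face at (-25, 0, 85) in this frame. A round gauge (54 across, 20 proud of the face) is centred 107 from that axis, up the slope and to -y.
- knob_grip (a point): On the knob's axis, 36 above the face, 2 below the bar's top: where to put the TCP. Turns with the knob: z is the axis out of the face, x points along the bar to the pointed end. The black bar to grip is 13 wide (y), 47 long (x -25 to 22, tapering to an edge; a white fin 4 wide goes on low to x 33) and runs from 12 to 38 above the face, on a round skirt of radius 29 (top 13 above the face).
- pointer (a point): Point that turns with the knob, in front of the bar's pointed end: 36 from the knob's axis, 13 above the face.
- mark (a point): Over the raised tab of the stiff steel ring, 36 from the knob's axis, 13 above the face; pointer and mark coincide when the knob is set. The ring (radius 42, top 6 above the face) lies round the knob; its one black block-shaped tab, 8 wide, stands out over the rim from radius 36 to 50, top 10 above the face.
- knob (a joint): Angle of the knob in rad, growing clockwise as seen looking at the face; 0 when the pointed end points straight up the slope. It stays where it is left.
- ring (a joint): Angle of the ring's tab in rad, same sense and same zero as the knob: the knob is set when both are equal.
- tag: Loose white plastic tag, a plate 84 long (x) x 44 wide (y) x 8 thick (z), 40 g, lying flat on the bench, label up; origin at the centre of its underside. A hole 20 across goes through it, centred 26 from the origin towards +x.
- tag_hole (a point): Centre of the tag's hole at mid thickness (26, 0, 4 in the tag's frame); z is the hole's axis.
- stand: Fixed tag stand: grey upright bar 36 wide (y), 16 thick, 185 tall, its front face at x = 0 of this frame, on a flat dark foot 12 thick reaching from x = -45 to 85, 110 wide. Origin at bench height under the middle of the front face. The peg sticks out of the front face 165 above the bench.
- peg_root (a point): Where the peg's axis leaves the upright's front face. z points along the peg to its free end, 42 degrees from vertical leaning towards -x of the stand; x of this frame points up and into the stand, y is level. The peg is a plain round steel pin of diameter 8.
- peg_tip (a point): Rounded free end of the peg, 56 from peg_root along the peg.
- bottle: Bystander: capped amber bottle, 60 across, 125 tall, origin under its centre.
- beaker: Bystander: small glass beaker, 68 across, 85 tall, origin under its centre.
- spanner: Bystander: steel spanner 150 long lying flat, origin under its middle.
Things that resemble listed ones, but are neither listed nor needed, are in the scene too. Of the things that look like the tag, take the one that is farthest to the robot's right at the start. Of the things shaped like the stand, the grey one is meant.

How it is judged:
By the outcome, as a careful person would: the job done as asked, in the order asked, and still so for the second after the job is handed in, with the robot touching nothing.
It also fails if it takes over 64 s, if anything falls off the work surface, if the arm or the gripper's body presses on something with over 40 N, if the wrist force passes 120 N, or if a joint passes its speed limit or range.

## Working session

There is one attempt and no reset: what is moved stays moved. The work goes in short steps, Python scripts to look and compute and a tool call to move; the robot and the scene stay as the last step left them, time stands still between calls to the robot, and variables do not carry over. Pictures are saved under pics/ and viewed, at most 10 in all, crops included, and the job is handed in when it is done.

Besides the shell and the picture viewer there is one more tool, called as name(argument=value, ...), one argument or row to a line, values as JSON. step_arm: Moves the arm, as the interface text tells. Its arguments: {"type":"object","properties":{"steps":{"type":"array","items":{"type":"array","items":{"type":"number"}}},"gripper":{"type":"number"},"force":{"type":"number"}},"required":["steps"]}

```bash
mkdir -p pics
cat > h.py <<'E'
import numpy as np, cv2
from cell import observe, cams, job
from scipy.spatial.transform import Rotation as R
def K(c):
    f=210/np.tan(np.radians(c['fov_y'])/2); return f
def ray(c,u,v):
    f=K(c); d=np.array([(u-c['cx'])/f,-(v-c['cy'])/f,-1.])
    M=np.linalg.inv(np.array(c['world_to_cam'])); return M[:3,3],M[:3,:3]@d/np.linalg.norm(d)
def onz(c,u,v,z):
    o,d=ray(c,u,v); return o+d*(z-o[2])/d[2]
def proj(c,p):
    q=np.array(c['world_to_cam'])@np.r_[p,1]; f=K(c)
    return np.array([c['cx']-f*q[0]/q[2], c['cy']+f*q[1]/q[2]])
def tri(l):
    A=np.zeros((3,3));b=np.zeros(3)
    for c,u,v in l:
        o,d=ray(c,u,v);P=np.eye(3)-np.outer(d,d);A+=P;b+=P@o
    x=np.linalg.solve(A,b); return x,[proj(c,x)-[u,v] for c,u,v in l]
def snap(n,tag):
    c=cams.get_calibration(n); im=cams.get_image(n)
    cv2.imwrite(f'pics/{tag}.png',im[:,:,::-1]); np.save(f'pics/{tag}.npy',c,allow_pickle=True); return im,c
def load(tag): return cv2.imread(f'pics/{tag}.png')[:,:,::-1], np.load(f'pics/{tag}.npy',allow_pickle=True).item()
E
python3 - <<'E'
from h import *
for n in ['scene','top','wrist']:
    im,c=snap(n,n+'0'); print({k:(v if k!='world_to_cam' else np.round(np.linalg.inv(np.array(v)),3).tolist()) for k,v in c.items()})
s=observe(); print(s)
E
```

```text
{'fov_y': 49.45924143820679, 'cx': 277.0744845611547, 'cy': 206.88796716539397, 'world_to_cam': [[-0.342, -0.529, 0.777, 1.383], [0.94, -0.203, 0.275, 0.267], [0.012, 0.824, 0.566, 0.702], [0.0, 0.0, 0.0, 1.0]]}
{'fov_y': 53.86998320439098, 'cx': 278.23124759147515, 'cy': 213.34244283891752, 'world_to_cam': [[0.011, 0.986, -0.165, 0.437], [-1.0, 0.014, 0.015, 0.02], [0.017, 0.164, 0.986, 1.158], [0.0, 0.0, 0.0, 1.0]]}
{'fov_y': 68.87164136060113, 'cx': 276.1042797613469, 'cy': 211.89083247386648, 'world_to_cam': [[0.345, -0.906, -0.245, 0.149], [0.939, 0.333, 0.092, 0.611], [-0.002, -0.261, 0.965, 0.384], [0.0, 0.0, 0.0, 1.0]]}
{'clock': 0.15, 'joints': array([-1.32158915,  0.43507687,  0.0249708 ,  1.57385887, -0.01155938,
        1.13400437, -0.0750769 ]), 'dq': array([ 0.00010127, -0.0022912 ,  0.00107698, -0.00480442, -0.00054336,
       -0.00056257, -0.0014151 ]), 'joint_efforts': array([ 1.52983735e-03, -6.68259072e+01,  9.85786356e-01, -3.14689457e+01,
       -6.05094898e-02,  3.93109058e-02,  1.46795364e-04]), 'position': array([0.2153015 , 0.58636825, 0.24492786]), 'ee_rot': array([-5.49799064e-01, -3.09304202e+00,  1.88781590e-03]), 'force': array([-0.108712  ,  0.60018637,  0.02225943]), 'ft_torque': array([0.05100082, 0.00581107, 0.00445423]), 'gripper_force': 0.0, 'width': 0.9997497360548095}
```

View pics/scene0.png

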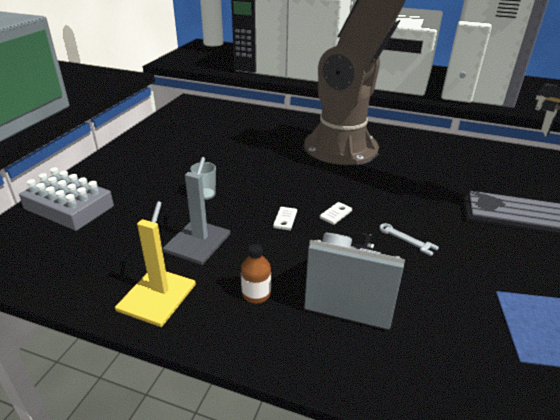

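View pics/top0.png

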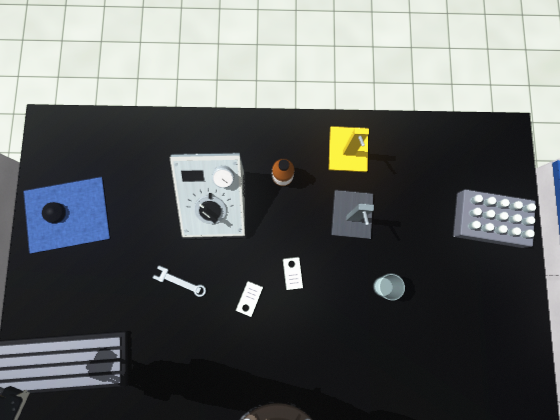

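The scene picture shows the robot from the front. It has the grey stand at about (200,215), a yellow one, tags at (285,218) and (336,212), and the controller seen from behind. In the top picture (left is +y), the knob is at (210,211), the tag furthest right is at (292,273) with its hole at (292,264), and the grey stand is at (355,213).

Run:
```python
from h import *
im,c=load('top0')
f=lambda u,v,z: np.round(onz(c,u,v,z),3)
print('knob',f(210,211,.1),'tagc',f(292,273,.008),'hole',f(292,264,.008),'stand',f(366,208,.185),'peg tip',f(368,222,.2),f(355,213,.012),'bottle',f(283,170,.1),'beaker',f(390,287,.04))
for p in [(173,156),(241,154),(245,236),(181,237)]: print(f(*p,.18 if p[1]<200 else .03))
g=im.min(2)
m=((g>150)).astype(np.uint8)
s,cs=load('scene0')
for nm,i,cc,box in [('top',im,c,(230,250,310,325)),('scene',s,cs,(265,195,360,235))]:
    x0,y0,x1,y1=box; mm=(i.min(2)[y0:y1,x0:x1]>110).astype(np.uint8)
    for k in cv2.findContours(mm,0,2)[0]:
        if cv2.contourArea(k)<60: continue
        r=cv2.minAreaRect(k); B=cv2.boxPoints(r)+[x0,y0]; print(nm,cv2.contourArea(k)); print(np.round([onz(cc,*b,.008) for b in B],3).tolist())
    
a=cv2.resize(im[145:245,165:255],None,fx=5,fy=5,interpolation=cv2.INTER_CUBIC); cv2.imwrite('pics/k0.png',a[:,:,::-1])
```

```text
knob [0.617 0.181 0.1  ] tagc [ 0.462 -0.037  0.008] hole [ 0.487 -0.037  0.008] stand [ 0.615 -0.205  0.185] peg tip [ 0.579 -0.206  0.2  ] [ 0.632 -0.214  0.012] bottle [ 0.729 -0.007  0.1  ] beaker [ 0.428 -0.298  0.04 ]
[0.738 0.264 0.18 ]
[0.746 0.098 0.18 ]
[0.561 0.093 0.03 ]
[0.556 0.268 0.03 ]
top 506.5
[[0.36, 0.117, 0.008], [0.441, 0.087, 0.008], [0.424, 0.043, 0.008], [0.344, 0.074, 0.008]]
top 490.5
[[0.502, -0.01, 0.008], [0.508, -0.057, 0.008], [0.422, -0.066, 0.008], [0.417, -0.02, 0.008]]
scene 367.5
[[0.517, -0.053, 0.008], [0.411, -0.07, 0.008], [0.421, -0.017, 0.008], [0.524, -0.004, 0.008]]
scene 366.0
[[0.429, 0.044, 0.008], [0.321, 0.084, 0.008], [0.373, 0.122, 0.008], [0.474, 0.082, 0.008]]
```

View pics/k0.png

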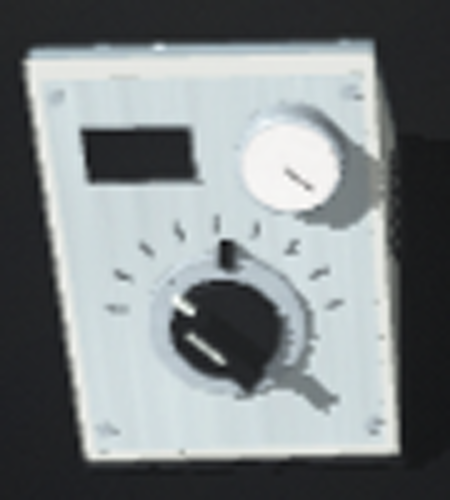

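The crop of the top view shows the black tab just right of straight up, at (228,252). The white fin is up-left at about (183,303), so the knob sits at about -50°. I'll move the wrist camera to face the panel.

```bash
cat >> h.py <<'E'
def face(yaw):
    Z=R.from_euler('z',yaw).as_matrix(); s,c=np.sin(np.radians(40)),np.cos(np.radians(40))
    return Z@[-s,0,c], Z@[c,0,s], Z@[0,-1.,0]   # normal, up-slope, right (clockwise)
def plan(p,Rt,n=None):
    s=observe(); d=(np.array(p)-s['position'])*1000; r=(R.from_matrix(Rt)*R.from_rotvec(s['ee_rot']).inv()).as_rotvec()
    k=int(np.ceil(max(np.linalg.norm(d)/40,np.degrees(np.linalg.norm(r))/7))) or 1
    k=n or k
    print('rows',k,'each',np.round(d/k,1),np.round(r/k,4),'total',np.round(d,1),np.round(r,3))
def frame(x,z):
    x=x/np.linalg.norm(x); return np.c_[x,np.cross(z,x),z]
E
python3 - <<'E'
from h import *
n,u,w=face(.04)
plan([.51,.178,.22],frame(-u,-n))
E
```

```text
rows 13 each [ 22.7 -31.4  -1.9] [-0.0083 -0.0534  0.0289] total [ 294.7 -408.4  -24.9] [-0.108 -0.694  0.376]
```

step_arm(
  steps=[
    [22,-31,-2,-0.008,-0.053,0.029],
    [22,-31,-2,-0.008,-0.053,0.029],
    [22,-31,-2,-0.008,-0.053,0.029],
    [22,-31,-2,-0.008,-0.053,0.029],
    [22,-31,-2,-0.008,-0.053,0.029],
    [22,-31,-2,-0.008,-0.053,0.029],
    [22,-31,-2,-0.008,-0.053,0.029],
    [22,-31,-2,-0.008,-0.053,0.029],
    [22,-31,-2,-0.008,-0.053,0.029],
    [22,-31,-2,-0.008,-0.053,0.029],
    [22,-31,-2,-0.008,-0.053,0.029],
    [22,-31,-2,-0.008,-0.053,0.029],
    [22,-31,-2,-0.008,-0.053,0.029],
    [0,0,0,0,0,0],
    [0,0,0,0,0,0],
  ],
)

```text
clock: 1.4
position: [0.4956, 0.1924, 0.2207]
ee_rot: [-0.031, 2.464, 0.02]
force: [0.4, 0.0, 0.2]
width: 0.997
gripper_force: 0.0
```

Run:
```python
from h import *
s=observe();print(s['position'],s['ee_rot'],s['joints'])
im,c=snap('wrist','w1')
im,c=snap('top','t1');im,c=snap('scene','s1')
```

```text
[0.49563083 0.192373   0.22066224] [-0.03128835  2.46356315  0.01973806] [-1.0891182   0.09200082  0.3688294   2.38022288  1.26718514  0.39977817
 -0.26892624]
```

View pics/w1.png

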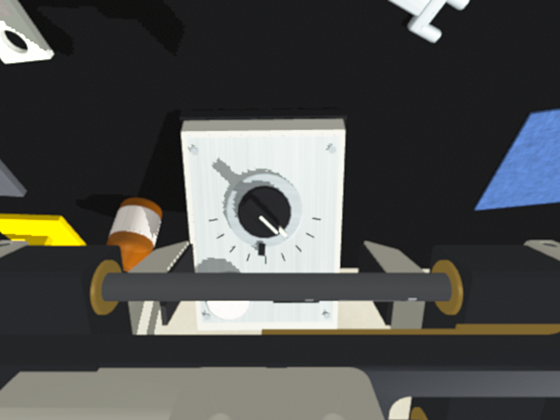

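The wrist view shows the panel upside down. The ring centre is at about (263,208), the tab at (261,248), and the white bar line and fin point to about (284,235). The lower screws are at (192,149) and (331,149). I'll zoom in for accurate angles.

Run:
```python
from h import *
im,c=load('w1'); t,ct=load('top0')
def crop(i,x0,y0,x1,y1,z): return cv2.resize(i[y0:y1,x0:x1],None,fx=z,fy=z,interpolation=cv2.INTER_CUBIC)
a=crop(im,205,150,325,270,5); cv2.imwrite('pics/z1.png',a[:,:,::-1])
for n,a,b in [('tab',(210.6,195.4),(261,247)),('scrL',(186,230.6),(331,149)),('scrR',(240,230),(192,149))]:
    x,e=tri([(ct,*a),(c,*b)]); print(n,x.round(4),np.round(e,1).tolist())
```

```text
tab [0.6554 0.1796 0.1142] [[-0.4, -0.1], [-0.8, -0.2]]
scrL [0.5717 0.2524 0.0442] [[-0.2, 0.0], [-0.5, -0.0]]
scrR [0.5759 0.107  0.0427] [[-0.2, -0.1], [-0.7, -0.3]]
```

View pics/z1.png

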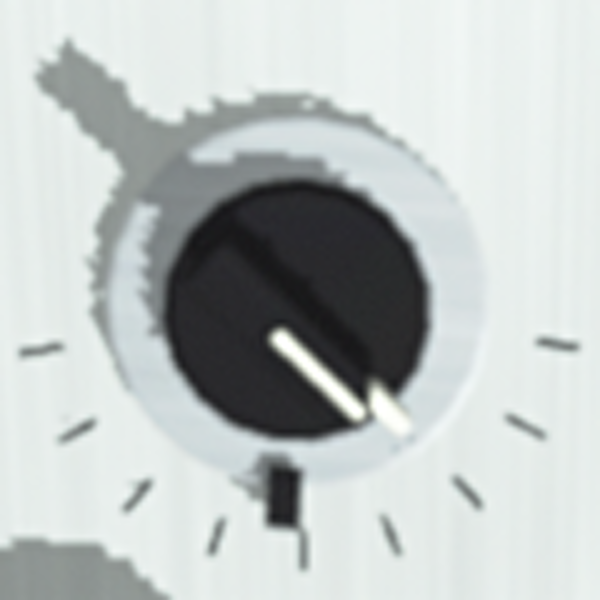

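```bash
cat >> h.py <<'E'
A0=np.array([.5738,.1797,.0435])
def onface(c,u,v,h,yaw,A=A0):
    n,U,w=face(yaw); o,d=ray(c,u,v); t=((A+h*n-o)@n)/(d@n); return o+t*d
E
python3 - <<'E'
from h import *
im,c=load('w1'); t,ct=load('top0'); q=lambda x,y:(205+(x+.5)/5-.5,150+(y+.5)/5-.5); qt=lambda x,y:(165+(x+.5)/5-.5,145+(y+.5)/5-.5)
yaw=.029; n,U,w=face(yaw)
C=onface(c,*q(297,302),.006,yaw)-.006*n; C2=onface(c,*q(297,310),.013,yaw)-.013*n
print('axis',C.round(4),C2.round(4))
ax=C/2+C2/2
def pol(p): d=p-ax; return np.round([np.linalg.norm(d-(d@n)*n)*1000,np.degrees(np.arctan2(d@w,d@U))],1)
for nm,pt,h in [('ringL',(107,302),.006),('ringB',(297,487),.006),('ringR',(487,302),.006),('ringT',(297,117),.006),('tabc',(283,497),.01),('tab out',(283,525),.01),('tab in',(284,468),.01),('fin out',(403,430),.013),('fin in',(378,385),.013),('line out',(360,415),.038),('line in',(275,335),.038)]:
    print(nm,pol(onface(c,*q(*pt),h,yaw)))
print('line dir'); a=onface(c,*q(360,415),.038,yaw)-onface(c,*q(275,335),.038,yaw); print(np.degrees(np.arctan2(a@w,a@U)),np.linalg.norm(a))
a=onface(c,*q(403,430),.01,yaw)-onface(c,*q(378,385),.013,yaw); print('fin dir',np.degrees(np.arctan2(a@w,a@U)))
for tk in [(40,349),(77,430),(137,495),(216,536),(303,549),(391,536),(468,493),(527,427),(558,345)]: print(tk,pol(onface(c,*q(*tk),0,yaw)))
# two-view of bar line outer
for nm,a,b in [('fin',(183,303),(390,410)),('line mid',(205,348),(317,375))]:
    x,e=tri([(ct,*qt(*a)),(c,*q(*b))]); print(nm,x.round(4),np.round(e,1).tolist(),'h',(x-ax)@n,pol(x))
E
```

```text
axis [0.623  0.1837 0.0848] [0.623  0.184  0.0849]
ringL [41.  90.4]
ringB [42.2  1. ]
ringR [ 40.8 -89.7]
ringT [  39.8 -179.3]
tabc [43.2  4.9]
tab out [49.8  4.4]
tab in [36.5  5.3]
fin out [ 35.  -40.1]
fin in [ 23.9 -45.9]
line out [ 20.2 -40.9]
line in [  3.5 109.8]
line dir
-45.07728895183422 0.023281468842869576
fin dir -26.123795840758966
(40, 349) [58.5 78.4]
(77, 430) [58.7 58.5]
(137, 495) [59.3 38.9]
(216, 536) [59.5 19.2]
(303, 549) [59.5 -0.2]
(391, 536) [ 60.  -19.8]
(468, 493) [ 59.6 -39.2]
(527, 427) [ 59.2 -59. ]
(558, 345) [ 58.3 -78.6]
fin [0.6302 0.2031 0.1095] [[-0.2, -0.0], [-0.6, -0.1]] h 0.013926051167153786 [ 29.  -41.2]
line mid [0.6054 0.1885 0.1174] [[0.2, 0.0], [0.5, 0.1]] h 0.03613960281939932 [  9.3 -34.3]
```

The axis meets the face at (0.623, 0.184, 0.085). The tick marks agree with yaw 0.029, and the height matches the text's 85. The tab is at about +4.9° and the knob at about -43.5°.

Run:
```python
from h import *
n,u,w=face(.029); ax=np.array([.623,.184,.085]); b=np.radians(-43.5)
bar=np.cos(b)*u+np.sin(b)*w
plan(ax+.126*n,frame(-bar,-n)); print('n',n, 'down 90mm:',-90*n, 'target',ax+.036*n)
```

```text
rows 7 each [ 6.6 -2.  -5.7] [-0.0699 -0.0051  0.0835] total [ 46.5 -13.9 -39.8] [-0.489 -0.036  0.584]
n [-0.64251734 -0.01863823  0.76604444] down 90mm: [ 57.82656028   1.67744052 -68.94399988] target [0.59986938 0.18332902 0.1125776 ]
```

step_arm(
  steps=[
    [6.6,-2,-5.7,-0.07,-0.005,0.0835],
    [6.6,-2,-5.7,-0.07,-0.005,0.0835],
    [6.6,-2,-5.7,-0.07,-0.005,0.0835],
    [6.6,-2,-5.7,-0.07,-0.005,0.0835],
    [6.6,-2,-5.7,-0.07,-0.005,0.0835],
    [6.6,-2,-5.7,-0.07,-0.005,0.0835],
    [6.6,-2,-5.7,-0.07,-0.005,0.0835],
    [0,0,0,0,0,0],
    [0,0,0,0,0,0],
  ],
  gripper=0.5,
  force=25,
)

```text
clock: 2.3
position: [0.5418, 0.1811, 0.181]
ee_rot: [-0.946, 2.282, -0.322]
force: [-0.4, -0.0, -0.1]
width: 0.5
gripper_force: 0.0
```

Run:
```python
from h import *
n,u,w=face(.029); ax=np.array([.623,.184,.085]); b=np.radians(-43.5)
bar=np.cos(b)*u+np.sin(b)*w
print(observe()['joints'].round(2))
plan(ax+.036*n,frame(-bar,-n),6)
```

```text
[-0.99  0.24  0.4   2.37  1.76  0.28  0.05]
rows 6 each [  9.7   0.4 -11.4] [-0.0001  0.      0.0004] total [ 58.    2.2 -68.5] [-0.     0.     0.002]
```

step_arm(
  steps=[
    [9.7,0.4,-11.4,0,0,0],
    [9.7,0.4,-11.4,0,0,0],
    [9.7,0.4,-11.4,0,0,0],
    [9.7,0.4,-11.4,0,0,0],
    [9.7,0.4,-11.4,0,0,0],
    [9.7,0.4,-11.4,0,0,0],
    [0,0,0,0,0,0],
    [0,0,0,0,0,0],
  ],
)

```text
clock: 2.97
position: [0.5999, 0.1828, 0.1128]
ee_rot: [-0.946, 2.283, -0.322]
force: [-0.2, -0.6, -0.0]
width: 0.502
gripper_force: 0.0
```

step_arm(
  steps=[
    [0,0,0,0,0,0],
    [0,0,0,0,0,0],
    [0,0,0,0,0,0],
    [0,0,0,0,0,0],
    [0,0,0,0,0,0],
    [0,0,0,0,0,0],
  ],
  gripper=0,
)

```text
clock: 3.47
position: [0.6006, 0.182, 0.1136]
ee_rot: [-0.947, 2.28, -0.325]
force: [-3.3, -0.1, 6.6]
width: 0.14
gripper_force: 25.0
```

Run:
```python
from h import *
n,u,w=face(.029); ax=np.array([.623,.184,.085])
def rep():
    s=observe(); M=R.from_rotvec(s['ee_rot']).as_matrix(); d=s['position']-ax-.036*n
    print('off u,w,n mm',np.round([d@u*1e3,d@w*1e3,d@n*1e3],1),'angle',np.degrees(np.arctan2(-M[:,0]@w,-M[:,0]@u)),'tilt',np.degrees(np.arccos(-M[:,2]@n)),s['force'],s['ft_torque'],s['width']*92,s['joints'].round(2))
rep(); b=np.radians(48.4); print(-n*b/8)
```

```text
off u,w,n mm [1.2 1.3 0.4] angle -43.484167426103255 tilt 0.19224658838017236 [-3.30456751 -0.11668264  6.61919642] [ 0.03192853  0.58920899 -0.0451979 ] 12.901284851854726 [-0.69  0.45  0.15  2.3   2.23  0.35 -0.38]
[ 0.06784496  0.00196806 -0.08088849]
```

Gripped: the pads are 12.9 mm apart on the 13 mm bar. Now I'll turn it +48.4° in 10 rows.

step_arm(
  steps=[
    [0,0,0,0.0543,0.0016,-0.0647],
    [0,0,0,0.0543,0.0016,-0.0647],
    [0,0,0,0.0543,0.0016,-0.0647],
    [0,0,0,0.0543,0.0016,-0.0647],
    [0,0,0,0.0543,0.0016,-0.0647],
    [0,0,0,0.0543,0.0016,-0.0647],
    [0,0,0,0.0543,0.0016,-0.0647],
    [0,0,0,0.0543,0.0016,-0.0647],
    [0,0,0,0.0543,0.0016,-0.0647],
    [0,0,0,0.0543,0.0016,-0.0647],
    [0,0,0,0,0,0],
    [0,0,0,0,0,0],
    [0,0,0,0,0,0],
  ],
)

```text
clock: 4.55
position: [0.6003, 0.1831, 0.1134]
ee_rot: [0.065, 2.443, 0.049]
force: [-3.2, -0.2, 6.5]
width: 0.143
gripper_force: 25.0
```

```bash
cat >> h.py <<'E'
def rep(ax=np.array([.623,.184,.085])):
    n,u,w=face(.029)
    s=observe(); M=R.from_rotvec(s['ee_rot']).as_matrix(); d=s['position']-ax-.036*n
    print('off u,w,n mm',np.round([d@u*1e3,d@w*1e3,d@n*1e3],1),'angle',np.degrees(np.arctan2(-M[:,0]@w,-M[:,0]@u)),'tilt',np.degrees(np.arccos(-M[:,2]@n)),s['force'],s['ft_torque'],s['width']*92,s['joints'].round(2))
E
python3 - <<'E'
from h import *
rep(); snap('wrist','w2')
E
```

```text
off u,w,n mm [0.8 0.2 0.4] angle 4.721312184791434 tilt 0.012211592504212292 [-3.17057741 -0.16685871  6.47338909] [0.22203455 0.47516761 0.17888902] 13.129468062059452 [-0.5   0.45 -0.08  2.28  2.07  0.43 -1.04]
```

step_arm(
  steps=[
    [0,0,0,0,0,0],
    [0,0,0,0,0,0],
    [0,0,0,0,0,0],
    [0,0,0,0,0,0],
    [-12.8,-0.4,15.4,0,0,0],
    [-12.8,-0.4,15.4,0,0,0],
    [-12.8,-0.4,15.4,0,0,0],
    [-12.8,-0.4,15.4,0,0,0],
    [-12.8,-0.4,15.4,0,0,0],
    [-12.8,-0.4,15.4,0,0,0],
    [0,0,0,0,0,0],
    [0,0,0,0,0,0],
    [0,0,0,0,0,0],
  ],
  gripper=0.5,
)

```text
clock: 5.68
position: [0.5236, 0.1802, 0.205]
ee_rot: [0.068, 2.444, 0.049]
force: [-0.0, -0.9, 0.0]
width: 0.501
gripper_force: 0.0
```

Run:
```python
from h import *
rep(); im,c=snap('wrist','w3'); p=proj(c,[.623,.184,.085]); print(p)
x0,y0=int(p[0])-65,int(p[1])-60; print(x0,y0)
a=cv2.resize(im[y0:y0+120,x0:x0+120],None,fx=5,fy=5,interpolation=cv2.INTER_CUBIC); cv2.imwrite('pics/z3.png',a[:,:,::-1])
```

```text
off u,w,n mm [  1.    0.9 119.8] angle 4.851268929407414 tilt 0.06333576878740368 [-0.02767632 -0.87968485  0.00101843] [-0.06251652  0.77213225  0.01065518] 46.12204442879504 [-0.72  0.16  0.04  2.36  1.49  0.4  -0.53]
[277.07421806 201.73033671]
212 141
```

View pics/z3.png

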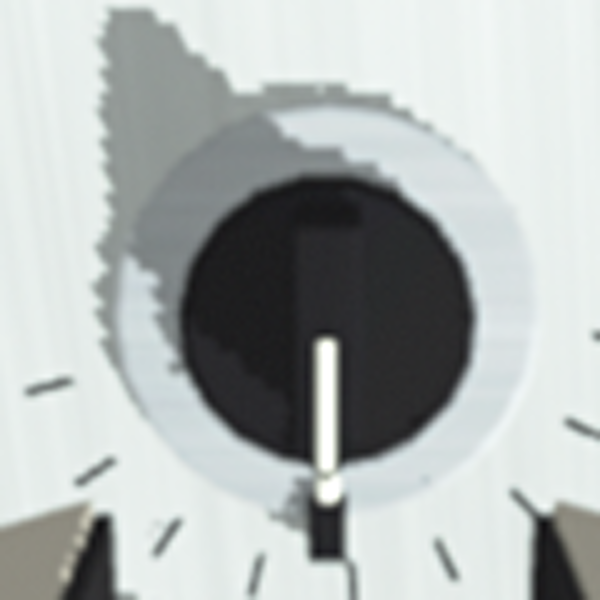

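The knob view shows the bar's white line, the fin at (327,490) and the tab at (327,535) all on one line through the ring centre (327,308), so the knob is set. Next is the tag.

Run:
```python
from h import *
x=np.array([np.cos(.11),np.sin(.11),0])
plan([.42,-.05,.22],frame(-x,np.array([0,0,-1.])))
t,c=load('top0')
F=[onz(c,*p,.012) for p in [(334,190),(373,193),(371,237),(332,236)]]; print(np.round(F,3).tolist())
```

```text
rows 7 each [-14.8 -32.9   2.2] [-0.0109  0.0991  0.0228] total [-103.6 -230.    15.4] [-0.076  0.694  0.159]
[[0.697, -0.155, 0.012], [0.69, -0.267, 0.012], [0.564, -0.258, 0.012], [0.566, -0.148, 0.012]]
```

step_arm(
  steps=[
    [-14.8,-32.9,2.2,-0.011,0.099,0.023],
    [-14.8,-32.9,2.2,-0.011,0.099,0.023],
    [-14.8,-32.9,2.2,-0.011,0.099,0.023],
    [-14.8,-32.9,2.2,-0.011,0.099,0.023],
    [-14.8,-32.9,2.2,-0.011,0.099,0.023],
    [-14.8,-32.9,2.2,-0.011,0.099,0.023],
    [-14.8,-32.9,2.2,-0.011,0.099,0.023],
    [0,0,0,0,0,0],
    [0,0,0,0,0,0],
    [0,0,0,0,0,0],
  ],
  gripper=0.7,
)

```text
clock: 6.57
position: [0.487, 0.072, 0.2055]
ee_rot: [0.013, 2.713, -0.062]
force: [0.8, 0.3, 0.7]
width: 0.704
gripper_force: 0.0
```

Run:
```python
from h import *
s=observe();print(s['position'],s['ee_rot'],s['joints'].round(2))
im,c=snap('wrist','w4')
m=(im.min(2)>120).astype(np.uint8)
m[300:]=0
for k in cv2.findContours(m,0,2)[0]:
    if cv2.contourArea(k)<400: continue
    r=cv2.minAreaRect(k); print(r, np.round([onz(c,*b,.008) for b in cv2.boxPoints(r)],4).tolist())
```

```text
[0.48699564 0.07198113 0.20550554] [ 0.01304165  2.71266542 -0.06242259] [-0.41  0.08  0.01  2.28  0.49  0.45  0.75]
((191.17037963867188, 260.0128173828125), (23.799999237060547, 50.07999801635742), 73.73979187011719) [[0.695, -0.1038, 0.008], [0.6644, -0.0284, 0.008], [0.712, -0.0258, 0.008], [0.7477, -0.1068, 0.008]]
((387.51190185546875, 226.57705688476562), (88.64095306396484, 162.92413330078125), 88.81881713867188) [[0.5672, 0.0958, 0.008], [0.5609, 0.2772, 0.008], [0.7114, 0.3355, 0.008], [0.7264, 0.1051, 0.008]]
((167.96372985839844, 88.51160430908203), (102.89990234375, 50.05940628051758), 72.25532531738281) [[0.423, -0.0654, 0.008], [0.4119, -0.0201, 0.008], [0.5006, -0.0077, 0.008], [0.5181, -0.0626, 0.008]]
((506.82275390625, 53.90260696411133), (143.55938720703125, 49.02168655395508), 28.78662109375) [[0.4211, 0.1961, 0.008], [0.3916, 0.2052, 0.008], [0.4427, 0.329, 0.008], [0.4806, 0.33, 0.008]]
((286.4955139160156, 23.09502410888672), (56.766326904296875, 70.87518310546875), 21.161256790161133) [[0.4232, 0.0399, 0.008], [0.3779, 0.0633, 0.008], [0.3916, 0.1049, 0.008], [0.4402, 0.0862, 0.008]]
```

View pics/w4.png

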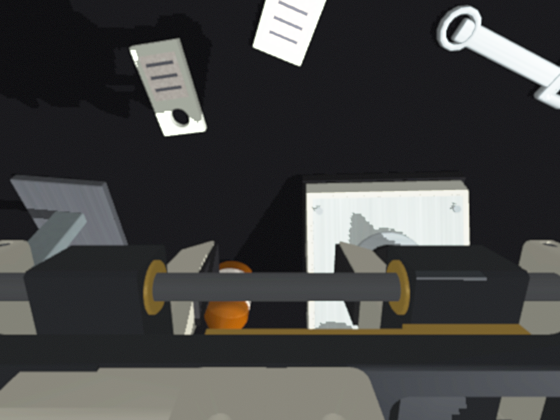

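The wrist view shows the right-hand tag with corners (130,46), (180,38), (207,129) and (164,136), and its hole at (181,117). The second tag is at the top centre. Joint speed limits cut the move short, so I'll continue it with gentler rows.

Run:
```python
from h import *
x=np.array([np.cos(.11),np.sin(.11),0])
plan([.42,-.05,.20],frame(-x,np.array([0,0,-1.])),14)
```

```text
rows 14 each [-4.8 -8.7 -0.4] [0.0015 0.0307 0.0083] total [ -66.8 -122.5   -5.5] [0.021 0.43  0.116]
```

step_arm(
  steps=[
    [-4.8,-8.7,-0.4,0.0015,0.0307,0.0083],
    [-4.8,-8.7,-0.4,0.0015,0.0307,0.0083],
    [-4.8,-8.7,-0.4,0.0015,0.0307,0.0083],
    [-4.8,-8.7,-0.4,0.0015,0.0307,0.0083],
    [-4.8,-8.7,-0.4,0.0015,0.0307,0.0083],
    [-4.8,-8.7,-0.4,0.0015,0.0307,0.0083],
    [-4.8,-8.7,-0.4,0.0015,0.0307,0.0083],
    [-4.8,-8.7,-0.4,0.0015,0.0307,0.0083],
    [-4.8,-8.7,-0.4,0.0015,0.0307,0.0083],
    [-4.8,-8.7,-0.4,0.0015,0.0307,0.0083],
    [-4.8,-8.7,-0.4,0.0015,0.0307,0.0083],
    [-4.8,-8.7,-0.4,0.0015,0.0307,0.0083],
    [-4.8,-8.7,-0.4,0.0015,0.0307,0.0083],
    [-4.8,-8.7,-0.4,0.0015,0.0307,0.0083],
    [0,0,0,0,0,0],
    [0,0,0,0,0,0],
  ],
)

```text
clock: 7.95
position: [0.4197, -0.0496, 0.2]
ee_rot: [-0.172, 3.137, -0.002]
force: [0.4, -0.2, -0.2]
width: 0.699
gripper_force: 0.0
```

Run:
```python
from h import *
s=observe();print(s['position'],s['ee_rot'],s['joints'].round(2))
im,c=snap('wrist','w5')
m=(im.min(2)>110).astype(np.uint8)
m[235:]=0
for k in cv2.findContours(m,0,2)[0]:
    if cv2.contourArea(k)<400: continue
    r=cv2.minAreaRect(k); print(cv2.contourArea(k),np.round(cv2.boxPoints(r)).tolist(), np.round([onz(c,*b,.008) for b in cv2.boxPoints(r)],4).tolist())
    a=cv2.approxPolyDP(k,6,True)[:,0]; print(a.tolist(),np.round([onz(c,*b,.008) for b in a],4).tolist())
```

```text
[ 0.41968359 -0.04955527  0.20000982] [-1.71978980e-01  3.13678422e+00 -2.34425417e-03] [-0.08  0.16  0.08  2.1  -0.01  0.88  1.69]
1170.0 [[491.0, 224.0], [498.0, 195.0], [565.0, 212.0], [557.0, 242.0]] [[0.4265, 0.1949, 0.008], [0.3926, 0.1934, 0.008], [0.4037, 0.2731, 0.008], [0.4385, 0.2767, 0.008]]
[[494, 211], [505, 228], [559, 234], [518, 200]] [[0.411, 0.1942, 0.008], [0.4291, 0.2125, 0.008], [0.4294, 0.2758, 0.008], [0.3959, 0.2169, 0.008]]
1611.5 [[261.0, 195.0], [303.0, 195.0], [303.0, 234.0], [261.0, 234.0]] [[0.4213, -0.0664, 0.008], [0.4162, -0.0203, 0.008], [0.4613, -0.0143, 0.008], [0.4666, -0.062, 0.008]]
[[261, 197], [262, 234], [302, 234], [302, 195]] [[0.4235, -0.0662, 0.008], [0.4664, -0.0609, 0.008], [0.4614, -0.0155, 0.008], [0.4163, -0.0214, 0.008]]
5119.0 [[-0.0, 154.0], [86.0, 154.0], [86.0, 232.0], [0.0, 232.0]] [[0.4072, -0.3477, 0.008], [0.3972, -0.2563, 0.008], [0.486, -0.2609, 0.008], [0.4968, -0.3587, 0.008]]
[[0, 232], [77, 200], [86, 187], [82, 168], [63, 155], [0, 154]] [[0.4968, -0.3587, 0.008], [0.4492, -0.2689, 0.008], [0.4333, -0.2582, 0.008], [0.4128, -0.2614, 0.008], [0.401, -0.2808, 0.008], [0.4072, -0.3477, 0.008]]
3474.0 [[356.0, 207.0], [400.0, 135.0], [438.0, 158.0], [394.0, 230.0]] [[0.4235, 0.0406, 0.008], [0.3415, 0.0725, 0.008], [0.3605, 0.1177, 0.008], [0.4454, 0.0881, 0.008]]
[[402, 138], [358, 205], [393, 226], [437, 159]] [[0.3443, 0.075, 0.008], [0.4208, 0.042, 0.008], [0.4407, 0.0858, 0.008], [0.3616, 0.1169, 0.008]]
```

View pics/w5.png

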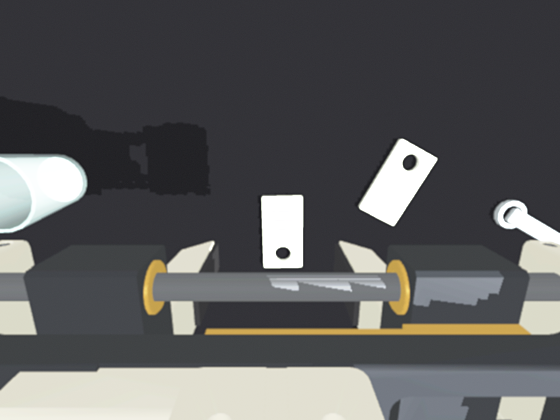

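The tag has corners (261,197), (302,195), (303,267) and (263,268), with its hole at (283,254). The tool is already aligned with it.

Run:
```python
from h import *
im,c=load('w5'); i4,c4=load('w4')
m=(im.min(2)>110).astype(np.uint8); m[270:]=0; m[:,:250]=0; m[:,312:]=0
k=max(cv2.findContours(m,0,2)[0],key=cv2.contourArea)
B=cv2.boxPoints(cv2.minAreaRect(k)); W=np.array([onz(c,*b,.008) for b in B]); print(B.round(1).tolist(),W.round(4).tolist(),'centre',W.mean(0).round(4),[np.linalg.norm(W[i]-W[i-1]).round(4) for i in range(4)])
def hole(i,x0,y0,x1,y1):
    h=(i[y0:y1,x0:x1].max(2)<70).astype(np.uint8); n,l,s,ct=cv2.connectedComponentsWithStats(h)
    return [(s[j,4],ct[j]+[x0,y0]) for j in range(1,n)]
print(hole(im,270,242,296,265), hole(i4,165,98,198,130))
for nm,a,b in [('hole',(181,117),(283,254)),('cA',(130,46),(261,196)),('cB',(180,38),(303,195)),('cC',(207,129),(303,267)),('cD',(164,136),(263,268))]:
    x,e=tri([(c4,*a),(c,*b)]); print(nm,x.round(4),np.round(e,1).tolist(), onz(c,*b,.008).round(4))
```

```text
[[261.0, 195.0], [303.0, 195.0], [303.0, 268.0], [261.0, 268.0]] [[0.4213, -0.0664, 0.008], [0.4162, -0.0203, 0.008], [0.5033, -0.0088, 0.008], [0.5087, -0.058, 0.008]] centre [ 0.4624 -0.0384  0.008 ] [np.float64(0.0878), np.float64(0.0464), np.float64(0.0878), np.float64(0.0495)]
[(np.int32(108), array([282.5, 252.5]))] [(np.int32(168), array([180.23214286, 116.14285714]))]
hole [ 0.4891 -0.034   0.0042] [[0.1, 0.7], [0.1, -0.6]] [ 0.4882 -0.0342  0.008 ]
cA [ 0.4234 -0.0664  0.0025] [[0.0, 0.2], [0.0, -0.2]] [ 0.4224 -0.0663  0.008 ]
cB [ 0.4174 -0.0197  0.0022] [[-0.0, -0.1], [-0.0, 0.0]] [ 0.4162 -0.0203  0.008 ]
cC [ 0.5017 -0.0087  0.0061] [[0.1, 1.1], [0.1, -0.9]] [ 0.502  -0.0089  0.008 ]
cD [ 0.5083 -0.0556  0.0074] [[0.0, 0.4], [0.0, -0.4]] [ 0.5085 -0.0556  0.008 ]
```

Run:
```python
from h import *
x=np.array([np.cos(.13),np.sin(.13),0])
plan([.4426,-.0406,.0215],frame(-x,np.array([0,0,-1.])),10)
```

```text
rows 10 each [  2.3   0.9 -17.9] [0.0001 0.0001 0.002 ] total [  23.     8.5 -178.6] [0.001 0.001 0.02 ]
```

step_arm(
  steps=[
    [4.6,1.8,-22,0,0,0.004],
    [4.6,1.8,-22,0,0,0.004],
    [4.6,1.8,-22,0,0,0.004],
    [4.6,1.8,-22,0,0,0.004],
    [4.6,1.3,-22,0,0,0.004],
    [0,0,-22,0,0,0],
    [0,0,-22,0,0,0],
    [0,0,-12,0,0,0],
    [0,0,-8,0,0,0],
    [0,0,-4.6,0,0,0],
    [0,0,0,0,0,0],
    [0,0,0,0,0,0],
  ],
)

```text
clock: 9.0
position: [0.4428, -0.041, 0.0223]
ee_rot: [-0.205, 3.134, -0.0]
force: [0.8, 1.0, 0.5]
width: 0.701
gripper_force: 0.0
```

step_arm(
  steps=[
    [0,0,0,0,0,0],
    [0,0,0,0,0,0],
    [0,0,0,0,0,0],
    [0,0,0,0,0,0],
    [0,0,0,0,0,0],
    [0,0,0,0,0,0],
  ],
  gripper=0.3,
  force=20,
)

```text
clock: 9.5
position: [0.4428, -0.0412, 0.0224]
ee_rot: [-0.204, 3.134, -0.0]
force: [-0.9, 0.6, 6.1]
width: 0.472
gripper_force: 20.0
```

The tag is gripped, 43.4 mm across. I'll lift it and find the peg in the top and scene views.

step_arm(
  steps=[
    [0,0,15,0,0,0],
    [0,0,25,0,0,0],
    [0,0,30,0,0,0],
    [0,0,30,0,0,0],
    [0,0,30,0,0,0],
    [0,0,30,0,0,0],
    [0,0,30,0,0,0],
    [0,0,20,0,0,0],
    [0,0,0,0,0,0],
    [0,0,0,0,0,0],
  ],
)

```text
clock: 10.33
position: [0.4429, -0.0412, 0.2328]
ee_rot: [-0.204, 3.132, -0.0]
force: [0.2, -0.1, -0.2]
width: 0.475
gripper_force: 20.0
```

Run:
```python
from h import *
print(observe()['position'],observe()['width']*92)
t,ct=load('top0'); s,cs=snap('scene','s6'); w,_=snap('wrist','w6')
a=cv2.resize(t[180:245,325:380],None,fx=6,fy=6,interpolation=cv2.INTER_CUBIC)[:390,:330]
b=cv2.resize(s[145:270,155:240],None,fx=5,fy=5,interpolation=cv2.INTER_CUBIC)[:600]
o=np.zeros((600,800,3),np.uint8); o[:390,:330]=a; o[:b.shape[0],340:340+b.shape[1]]=b[:, :460]
o[395:600,0:335]=cv2.resize(w[200:360,140:420],(335,205))
cv2.imwrite('pics/st.png',o[:,:,::-1])
```

```text
[ 0.44287168 -0.04124653  0.23275915] 43.68729425249203
```

View pics/st.png

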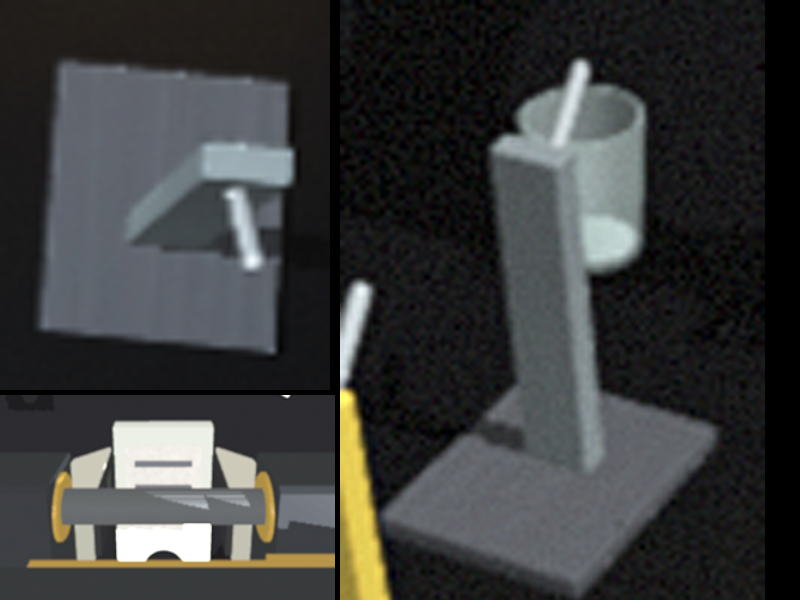

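The montage shows three things. Top view: the peg tip is at crop (253,264) and its base at (233,192). Scene view: the tip is at crop (581,66), with the peg running down to (558,145). Wrist view: the tag is held squarely between the pads.

Run:
```python
from h import *
t,ct=load('top0'); s,cs=load('s6')
qt=lambda x,y:(325+(x+.5)/6-.5,180+(y+.5)/6-.5); qs=lambda x,y:(155+(x-340+.5)/5-.5,145+(y+.5)/5-.5)
tip,e=tri([(ct,*qt(252,261)),(cs,*qs(581,67))]); print('tip-ish',tip.round(4),np.round(e,1).tolist())
def pl(c,a,b):
    _,d1=ray(c,*a);_,d2=ray(c,*b); n=np.cross(d1,d2); return n/np.linalg.norm(n)
d=np.cross(pl(ct,qt(233,193),qt(252,261)),pl(cs,qs(558,145),qs(581,67))); d/=np.linalg.norm(d); d*=np.sign(d[2]); print('dir',d.round(3),'lean',np.degrees(np.arccos(d[2])),'yaw',np.arctan2(-d[1],-d[0]))
F=np.array([onz(ct,*qt(*p),.012) for p in [(60,62),(288,82),(275,352),(40,328)]]); print(F.round(4).tolist(),F.mean(0))
for i,j in [(1,0),(2,3),(3,0),(2,1)]: v=F[j]-F[i]; print(np.linalg.norm(v).round(4),np.arctan2(v[1],v[0]).round(3))
T=[onz(ct,*qt(*p),.185).round(4).tolist() for p in [(204,183),(292,183),(207,145),(292,150)]]; print(T)
FS=[onz(cs,*qs(*p),.012).round(4).tolist() for p in [(718,433),(578,580),(385,515)]]; print(FS)
for a,b in [((60,62),(385,515)),((288,82),(578,580)),((275,352),(718,433))]:
    print(tri([(ct,*qt(*a)),(cs,*qs(*b))])[0].round(4))
```

```text
tip-ish [ 0.5755 -0.2013  0.2036] [[-0.1, 0.1], [-0.1, -0.0]]
dir [-0.67   0.029  0.742] lean 42.10584238758697 yaw -0.0437243450197109
[[0.6977, -0.157, 0.012], [0.6896, -0.2653, 0.012], [0.5609, -0.2558, 0.012], [0.5707, -0.1462, 0.012]] [ 0.62972303 -0.20610474  0.012     ]
0.1086 1.496
0.11 1.481
0.1274 -0.085
0.129 -0.074
[[0.6096, -0.1875, 0.185], [0.6101, -0.2228, 0.185], [0.6251, -0.189, 0.185], [0.6236, -0.2231, 0.185]]
[[0.5783, -0.141, 0.012], [0.7006, -0.1543, 0.012], [0.6915, -0.2606, 0.012]]
[ 0.7123 -0.1922  0.0413]
[ 0.6778 -0.222  -0.0104]
[ 0.5489 -0.2105 -0.0115]
```

The peg measures well. It leans 42.1° against the stated 42, and its tip is at about z 0.206 against a predicted 0.2066. The hole is 46 mm ahead of the TCP and 18 mm below it.

```bash
cat >> h.py <<'E'
P=np.array([.576,-.2006,.2036]); PY=-.065  # on the peg axis, 52 from root
def peg(s,off=(0.046,0,.018)):
    Z=R.from_euler('z',PY).as_matrix(); a=np.radians(42)
    d=Z@[-np.sin(a),0,np.cos(a)]; xp=Z@[np.cos(a),0,np.sin(a)]
    F=frame(-xp,-d); H=P+(s-.052)*d
    return H-F@np.array([-off[0],off[1],off[2]]),F,d
E
python3 - <<'E'
from h import *
p,F,d=peg(.14); print(p,d); plan(p,F,20)
E
```

```text
[ 0.47110947 -0.1937725   0.25159334] [-0.66771757  0.04346287  0.74314483]
rows 20 each [ 1.5 -7.6  1. ] [ 0.0012 -0.0368 -0.0093] total [  29.4 -152.5   20.6] [ 0.024 -0.735 -0.186]
```

step_arm(
  steps=[
    [1.5,-7.6,1,0.0012,-0.0368,-0.0093],
    [1.5,-7.6,1,0.0012,-0.0368,-0.0093],
    [1.5,-7.6,1,0.0012,-0.0368,-0.0093],
    [1.5,-7.6,1,0.0012,-0.0368,-0.0093],
    [1.5,-7.6,1,0.0012,-0.0368,-0.0093],
    [1.5,-7.6,1,0.0012,-0.0368,-0.0093],
    [1.5,-7.6,1,0.0012,-0.0368,-0.0093],
    [1.5,-7.6,1,0.0012,-0.0368,-0.0093],
    [1.5,-7.6,1,0.0012,-0.0368,-0.0093],
    [1.5,-7.6,1,0.0012,-0.0368,-0.0093],
    [1.5,-7.6,1,0.0012,-0.0368,-0.0093],
    [1.5,-7.6,1,0.0012,-0.0368,-0.0093],
    [1.5,-7.6,1,0.0012,-0.0368,-0.0093],
    [1.5,-7.6,1,0.0012,-0.0368,-0.0093],
    [1.5,-7.6,1,0.0012,-0.0368,-0.0093],
    [1.5,-7.6,1,0.0012,-0.0368,-0.0093],
    [1.5,-7.6,1,0.0012,-0.0368,-0.0093],
    [1.5,-7.6,1,0.0012,-0.0368,-0.0093],
    [1.5,-7.6,1,0.0012,-0.0368,-0.0093],
    [1.5,-7.6,1,0.0012,-0.0368,-0.0093],
  ],
)

```text
clock: 12.1
position: [0.4692, -0.1828, 0.2529]
ee_rot: [0.057, 2.464, -0.04]
force: [0.4, -0.7, 0.2]
width: 0.473
gripper_force: 20.0
```

Run:
```python
from h import *
print(observe()['position'],observe()['joints'].round(2),observe()['width']*92)
p,F,d=peg(.068); plan(p,F,10)
```

```text
[ 0.46919998 -0.18275907  0.25293057] [-0.33 -0.08  0.73  2.41 -0.84  0.22  2.71] 43.470641880641296
rows 10 each [ 5.  -1.4 -5.5] [ 0.0011 -0.0056 -0.0014] total [ 50.  -14.1 -54.8] [ 0.011 -0.056 -0.014]
```

Joint 7 is close to its limit (2.71 of 2.74). The angle about the peg axis is free, so I'll turn the tool back about its own axis by 0.35 while still far from the peg.

```bash
cat >> h.py <<'E'
def peg2(s,phi,off=(0.046,0,.018)):
    p,F,d=peg(s,off); F=F@R.from_euler('z',phi).as_matrix(); H=P+(s-.052)*d
    return H-F@np.array([-off[0],off[1],off[2]]),F,d
E
python3 - <<'E'
from h import *
p,F,d=peg2(.12,-.35); print(p); plan(p,F,10)
E
```

```text
[ 0.48550742 -0.21051636  0.23859656]
rows 10 each [ 1.6 -2.8 -1.4] [-0.0215 -0.004   0.0253] total [ 16.3 -27.8 -14.3] [-0.215 -0.04   0.253]
```

step_arm(
  steps=[
    [1.6,-2.8,-1.4,-0.0215,-0.004,0.0253],
    [1.6,-2.8,-1.4,-0.0215,-0.004,0.0253],
    [1.6,-2.8,-1.4,-0.0215,-0.004,0.0253],
  ],
)

```text
clock: 12.35
position: [0.4742, -0.1894, 0.2498]
ee_rot: [-0.059, 2.449, -0.081]
force: [0.3, -0.1, 0.2]
width: 0.476
gripper_force: 20.0
```

Run:
```python
from h import *
print(observe()['position'],observe()['joints'].round(2),observe()['dq'].round(2))
p,F,d=peg2(.12,-.35); plan(p,F,10)
```

```text
[ 0.47418989 -0.18942016  0.24979371] [-0.7  -0.14  1.1   2.43 -0.72  0.17  2.73] [-1.27 -0.26  1.26  0.04  0.58 -0.24  0.01]
rows 10 each [ 1.1 -2.1 -1.1] [-0.0155 -0.0029  0.018 ] total [ 11.3 -21.1 -11.2] [-0.155 -0.029  0.18 ]
```

J7 grows with counterclockwise heading, so I turned it the wrong way. I'll go the other way, to phi = +0.5.

Run:
```python
from h import *
p,F,d=peg2(.13,.5); print(p); plan(p,F,20)
```

```text
[ 0.48339508 -0.17247194  0.24792991]
rows 20 each [ 0.5  0.8 -0.1] [ 0.02   -0.0032 -0.0231] total [ 9.2 16.9 -1.9] [ 0.4   -0.065 -0.463]
```

step_arm(
  steps=[
    [0.5,0.8,-0.1,0.02,-0.0032,-0.0231],
    [0.5,0.8,-0.1,0.02,-0.0032,-0.0231],
    [0.5,0.8,-0.1,0.02,-0.0032,-0.0231],
    [0.5,0.8,-0.1,0.02,-0.0032,-0.0231],
    [0.5,0.8,-0.1,0.02,-0.0032,-0.0231],
    [0.5,0.8,-0.1,0.02,-0.0032,-0.0231],
    [0.5,0.8,-0.1,0.02,-0.0032,-0.0231],
    [0.5,0.8,-0.1,0.02,-0.0032,-0.0231],
    [0.5,0.8,-0.1,0.02,-0.0032,-0.0231],
    [0.5,0.8,-0.1,0.02,-0.0032,-0.0231],
  ],
)

```text
clock: 13.18
position: [0.4802, -0.1816, 0.2505]
ee_rot: [0.317, 2.406, 0.063]
force: [0.0, 0.8, -0.5]
width: 0.474
gripper_force: 20.0
```

Run:
```python
from h import *
print(observe()['position'],observe()['joints'].round(2),observe()['dq'].round(2))
p,F,d=peg2(.13,.5); plan(p,F,10)
```

```text
[ 0.48019767 -0.18156913  0.25046764] [-0.72 -0.14  1.11  2.44 -0.92  0.14  2.61] [-0.03  0.01  0.01  0.02 -0.27 -0.03 -0.11]
rows 10 each [ 0.3  0.9 -0.3] [ 0.0197 -0.003  -0.0228] total [ 3.2  9.1 -2.5] [ 0.197 -0.03  -0.228]
```

The wrist is near its straight position, where J6 is close to its limit. The hole is loose on the peg (20 vs 8 mm), so a flatter tool lean of 27° will still thread it and keeps J6 off its limit. I'll untilt first.

```bash
cat >> h.py <<'E'
def peg3(s,phi,lean,off=(0.046,0,.018)):
    Z=R.from_euler('z',PY).as_matrix(); a=np.radians(lean); a0=np.radians(42)
    d0=Z@[-np.sin(a0),0,np.cos(a0)]
    d=Z@[-np.sin(a),0,np.cos(a)]; xp=Z@[np.cos(a),0,np.sin(a)]
    F=frame(-xp,-d)@R.from_euler('z',phi).as_matrix(); H=P+(s-.052)*d0
    return H-F@np.array([-off[0],off[1],off[2]]),F,d0
E
python3 - <<'E'
from h import *
p,F,d=peg3(.13,.4,27); print(p); plan(p,F,12)
E
```

```text
[ 0.47925584 -0.17635161  0.25836838]
rows 12 each [-0.1  0.4  0.7] [ 0.0106  0.0197 -0.0141] total [-0.9  5.2  7.9] [ 0.127  0.236 -0.169]
```

step_arm(
  steps=[
    [-0.1,0.4,0.7,0.0106,0.0197,-0.0141],
    [-0.1,0.4,0.7,0.0106,0.0197,-0.0141],
    [-0.1,0.4,0.7,0.0106,0.0197,-0.0141],
    [-0.1,0.4,0.7,0.0106,0.0197,-0.0141],
    [-0.1,0.4,0.7,0.0106,0.0197,-0.0141],
    [-0.1,0.4,0.7,0.0106,0.0197,-0.0141],
    [-0.1,0.4,0.7,0.0106,0.0197,-0.0141],
    [-0.1,0.4,0.7,0.0106,0.0197,-0.0141],
    [-0.1,0.4,0.7,0.0106,0.0197,-0.0141],
    [-0.1,0.4,0.7,0.0106,0.0197,-0.0141],
    [-0.1,0.4,0.7,0.0106,0.0197,-0.0141],
    [-0.1,0.4,0.7,0.0106,0.0197,-0.0141],
    [0,0,0,0,0,0],
  ],
)

```text
clock: 14.27
position: [0.4798, -0.1765, 0.2593]
ee_rot: [0.613, 2.604, 0.107]
force: [0.2, -0.4, -0.1]
width: 0.475
gripper_force: 20.0
```

Run:
```python
from h import *
print(observe()['position'],observe()['joints'].round(2),observe()['dq'].round(2))
p,F,d=peg3(.13,.4,27); plan(p,F,10)
p,F,d=peg3(.075,.3,27); plan(p,F,15)
```

```text
[ 0.47984159 -0.17651581  0.25931988] [-0.27 -0.01  0.62  2.22 -0.26  0.49  1.66] [-0.   -0.01  0.01  0.03 -0.03 -0.05  0.07]
rows 10 each [-0.1  0.  -0.1] [ 0.     -0.     -0.0002] total [-0.6  0.2 -1. ] [ 0.    -0.    -0.002]
rows 15 each [ 2.3 -0.4 -2.8] [-0.003   0.0002  0.0058] total [ 34.5  -6.4 -42.5] [-0.045  0.003  0.087]
```

The joints are now well inside their ranges. I'll move to just above the peg tip.

Run:
```python
from h import *
p,F,d=peg3(.075,.2,27); plan(p,F,12)
```

```text
rows 12 each [ 2.8 -0.9 -3.6] [-0.0075  0.0005  0.0147] total [ 33.2 -10.8 -43.1] [-0.09   0.006  0.176]
```

step_arm(
  steps=[
    [2.8,-0.9,-3.6,-0.0075,0.0005,0.0147],
    [2.8,-0.9,-3.6,-0.0075,0.0005,0.0147],
    [2.8,-0.9,-3.6,-0.0075,0.0005,0.0147],
    [2.8,-0.9,-3.6,-0.0075,0.0005,0.0147],
    [2.8,-0.9,-3.6,-0.0075,0.0005,0.0147],
    [2.8,-0.9,-3.6,-0.0075,0.0005,0.0147],
    [2.8,-0.9,-3.6,-0.0075,0.0005,0.0147],
    [2.8,-0.9,-3.6,-0.0075,0.0005,0.0147],
    [2.8,-0.9,-3.6,-0.0075,0.0005,0.0147],
    [2.8,-0.9,-3.6,-0.0075,0.0005,0.0147],
    [2.8,-0.9,-3.6,-0.0075,0.0005,0.0147],
    [2.8,-0.9,-3.6,-0.0075,0.0005,0.0147],
    [0,0,0,0,0,0],
    [0,0,0,0,0,0],
  ],
)

```text
clock: 15.43
position: [0.5123, -0.1876, 0.2154]
ee_rot: [0.352, 2.648, 0.043]
force: [-1.2, 0.5, -0.9]
width: 0.474
gripper_force: 20.0
```

Run:
```python
from h import *
s=observe(); print(s['position'],s['joints'].round(2),s['force'])
H=s['position']+R.from_rotvec(s['ee_rot']).as_matrix()@[-.046,0,.018]
snap('wrist','w8'); 
for n in ['scene','top']:
    im,c=snap(n,n+'8'); print(n,'hole px',proj(c,H).round(1),'tip px',proj(c,P).round(1))
    M=R.from_rotvec(s['ee_rot']).as_matrix()
    # white tag blob and its predicted corners
    C=[proj(c,s['position']+M@[-a,b,zz]).round(0).tolist() for zz in (.014,) for a,b in [(.062,.022),(.062,-.022),(-.022,-.022),(-.022,.022)]]; print(C)
    u,v=proj(c,H).round().astype(int); g=im.min(2)[v-12:v+13,u-16:u+17]; print('\n'.join(' '.join(f'{x:3d}' for x in r[::1]) for r in g))
```

```text
[ 0.51234624 -0.18757985  0.21536119] [-0.17  0.14  0.57  2.22 -0.57  0.41  2.17] [-1.22911344  0.49856196 -0.89503346]
scene hole px [205.9 148.8] tip px [202.9 158.1]
[[209.0, 148.0], [194.0, 145.0], [218.0, 147.0], [232.0, 151.0]]
 14  23  20  19  21  23  16  25  22  20  22  21  24  21  20  89 137 139 128 131 114  67  25  22  34  21  19  28  29  20  18  13  20
 15  24  18  23  21  23  19  28  31   8  18  25  19  17  31 103 146 157 144 129 109  54  28  30  33  25  29  17  22  10  34  23  27
  8  24  25  10  15  21  31  15  27  22  17  20  16  23  41 141 196 174 154 132 111  45  15  30  24  20  28  16  18  15  27  22  17
 19  21  18  19  13  16  14  21  23  24  19  18  14  10  43 139 189 162 138 129 101  34  22  27  25  26  32  30  28  18  14  20  12
 20  15  30  27  17  27  26  17  15  22  24  22  27  16  43 127 179 156 129 122  95  38  20  30  18   8  30   4  17  15  17  25  27
 28  27  27  18  21  19  27  17  25  21  19  20  23  14  44 122 173 168 146 114  81  25  21  28  20  28  28  22  25  12  26  26  11
 18  21  26   6  22  25  13  24  21  18  15  23  22  10  41 125 178 162 14
[... 5145 characters left out ...]
 232  64  26  26  25  26  26  25  26  25
 30  37 135 238 247 247 248 249 250 249 249 249 246 249 248 248 248 248 248 248 248 248 243 188  25  26  26  26  26  26  25  25  26
 29  47 151 239 246 242 249 249 250 250 250 250 250 249 250 249 249 249 248 248 248 248 242 176  27  25  25  25  25  26  25  25  27
 35  67 146 215 243 244 244 237 245 248 249 249 250 250 249 249 250 249 249 249 248 247 232  64  26  26  25  25  26  25  25  26  25
 36  36  37  52  85 136 193 121 130 191 231 233 247 247 249 249 250 250 249 249 248 242 176  25  26  26  26  25  26  25  25  25  26
 39  38  37  38  36  36  37  42  53  76 131 169 179 194 239 246 245 247 249 249 248 236  64  27  26  26  26  25  25  26  25  26  25
```

In the top view the hole centre reads (367.8,228.8) against a predicted (367.6,228.8), so it sits on the peg's line. I'll slide down the peg.

step_arm(
  steps=[
    [3.3,-0.2,-3.6,0,0,0],
    [3.3,-0.2,-3.6,0,0,0],
    [3.3,-0.2,-3.6,0,0,0],
    [3.3,-0.2,-3.6,0,0,0],
    [0,0,0,0,0,0],
  ],
)

```text
clock: 16.0
position: [0.5262, -0.1882, 0.2003]
ee_rot: [0.351, 2.649, 0.042]
force: [-1.2, 0.1, -0.4]
width: 0.477
gripper_force: 20.0
```

step_arm(
  steps=[
    [3.3,-0.2,-3.6,0,0,0],
    [3.3,-0.2,-3.6,0,0,0],
    [3.3,-0.2,-3.6,0,0,0],
    [3.3,-0.2,-3.6,0,0,0],
    [0,0,0,0,0,0],
  ],
)

```text
clock: 16.42
position: [0.5394, -0.189, 0.1861]
ee_rot: [0.351, 2.649, 0.043]
force: [0.3, -0.4, -0.3]
width: 0.478
gripper_force: 20.0
```

Run:
```python
from h import *
s=observe(); print(s['position'],s['joints'].round(2),s['force'],s['ft_torque'])
H=s['position']+R.from_rotvec(s['ee_rot']).as_matrix()@[-.046,0,.018]; p,F,d=peg3(.05,.2,27); e=H-P; print('s',(e@d)*1e3+52,'off',(e-(e@d)*d)*1e3); plan(*peg3(.036,.2,27)[:2],3)
for n in ['top','scene']:
    im,c=snap(n,n+'9'); u,v=proj(c,H).round().astype(int); print(n,u,v); g=im.min(2)[v-10:v+11,u-10:u+11]; print('\n'.join(' '.join(f'{x:3d}' for x in r) for r in g))
```

```text
[ 0.53938416 -0.18903724  0.18608193] [-0.09  0.24  0.48  2.2  -0.73  0.36  2.31] [ 0.25112438 -0.41254305 -0.32593994] [ 0.02328061  0.58880919 -0.01302752]
s 34.82946570795506 off [-0.41137753  0.12612128 -0.37699999]
rows 3 each [-0.1  0.   0.4] [ 0.0002 -0.0004 -0.0005] total [-0.3  0.   1.2] [ 0.001 -0.001 -0.002]
top 365 219
113 112 113 116 133 139 145 141 143 148 150 150 153 155 153 155 156 151 116  26  27
112 110 103 101 116  97  79  68  71  79  84  88  97 109 128 134 144 133  78  26  27
109  96  93 161 220 210 166 134 129 136 115  73  64  63  64  65  61  43  28  27  28
 95  68 126 225 246 247 241 237 216 202 179 118  97  80  70  74  73  32  21  27  27
 65  77 165 242 248 248 248 248 248 247 237 220 210 167 134 121  99  52  28  28  28
 64  84 183 246 248 248 248 248 248 248 248 247 246 242 237 212 183 154 108  79  52
 67 127 225 246 248 248 248 247 245 243 240 235 243 246 248 248 246 241 237 209 161
 80 166 242 248 248 248 248 241 187 147 132 130 143 215 246 248 248 248 248 248 246
 87 184 246 248 248 248 244 204  93 146 194 167 106 119 211 248 248 248 248 248 242
127 227 248
[... 2074 characters left out ...]
 237 236 235 236 236 236 240
124 135 129 128 145 156 159 162 170 188 193 192 211 232 237 236 237 238 237 236 236
126 140 129 132 135 133 128 124 128 143 160 172 197 220 233 231 234 241 240 242 242
120 149 132 134 130 131 116 110 108 103 115 135 148 162 164 160 171 178 178 179 173
100 145 148 138 132 128 114 108 109 108 111 118 119 107 109 102  99  95  94  99 114
130 139 152 151 151 134 113 103 104 116 120 124 118 111 108 105  98 109 119 132 132
150 146 151 152 156 146 133 113 111 126 148 142 139 136 146 147 146 138 139 140 138
153 149 150 146 150 153 146 130 133 142 153 156 158 148 156 160 154 148 143 139 136
153 154 150 154 149 150 157 144 152 150 153 143 151 155 150 150 144 143 138 133 137
```

The top view shows the peg passing through the hole, and the force is near zero. Release, wait, and back off.

step_arm(
  steps=[
    [0,0,0,0,0,0],
    [0,0,0,0,0,0],
    [0,0,0,0,0,0],
    [0,0,0,0,0,0],
    [0,0,0,0,0,0],
    [0,0,0,0,0,0],
    [0,0,0,0,0,0],
    [0,0,0,0,0,0],
  ],
  gripper=0.8,
)

```text
clock: 17.18
position: [0.539, -0.1891, 0.1869]
ee_rot: [0.351, 2.648, 0.043]
force: [0.2, 0.7, 0.2]
width: 0.798
gripper_force: 0.0
```

step_arm(
  steps=[
    [-5,0.3,5.5,0,0,0],
    [-5,0.3,5.5,0,0,0],
    [-5,0.3,5.5,0,0,0],
    [-7,0.5,8,0,0,0],
    [-7,0.5,8,0,0,0],
    [-7,0.5,8,0,0,0],
    [-7,0.5,8,0,0,0],
    [-7,0.5,8,0,0,0],
    [-7,0.5,8,0,0,0],
    [-7,0.5,8,0,0,0],
    [0,0,0,0,0,0],
    [0,0,0,0,0,0],
  ],
)

```text
clock: 18.18
position: [0.4752, -0.1846, 0.2598]
ee_rot: [0.35, 2.647, 0.043]
force: [-0.0, -0.4, -0.3]
width: 0.8
gripper_force: 0.0
```

Run:
```python
from h import *
t,ct=snap('top','t10'); s,cs=snap('scene','s10'); w,_=snap('wrist','w10'); print(observe()['joints'].round(2))
o=np.zeros((600,800,3),np.uint8)
z=lambda i,x0,y0,x1,y1,W,H: cv2.resize(i[y0:y1,x0:x1],(W,H),interpolation=cv2.INTER_CUBIC)
o[:300,:400]=z(t,325,180,405,240,400,300); o[:600,400:]=z(s,150,130,250,280,400,600); o[300:,:400]=z(t,160,140,260,215,400,300)
cv2.imwrite('pics/fin.png',o[:,:,::-1])
```

```text
[-0.26 -0.01  0.63  2.23 -0.28  0.49  1.89]
```

View pics/fin.png

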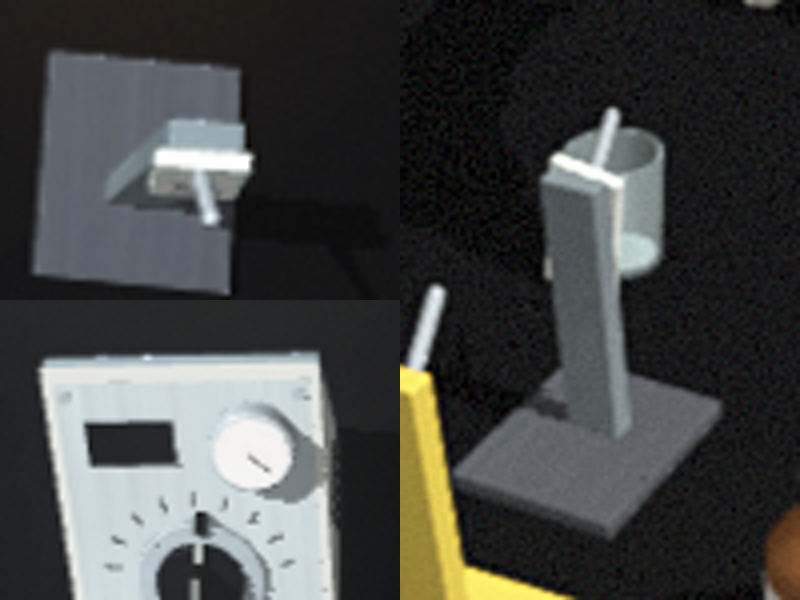

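The tag hangs on the grey stand's peg, against the upright, in both views. At the knob, the fin and bar line point at the tab. I'm handing in.

```bash
python3 -c "
from h import *
print(job.sign_off())"
```

```text
the job is handed in; nothing more can be done
None
```

The knob is set in line with the ring's tab, the white tag hangs on the grey stand's peg, and the job is handed in after about 18 s of the 64 s allowed; no verdict came back.

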